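Free the gummed gel carriage and run it home in the viewer

TASK

The gel carriage is gummed fast on its rail: push it by its upright post until it breaks free, then run it on gently into the viewer until it rests against the end stop hidden inside, without flinging it or ramming the stop. Then press the exposure button on the viewer's roof and take the hand away. Leave everything else on the bench as it is.

Things in the scene. Friction and masses are not known exactly. Their poses are not given: they have to be found in the camera images.
- carriage: sliding carriage: aluminium plate 120 x 100 mm, its top 38 mm above the table, carrying a clear tray with a gel (to 52 mm high); a 34 mm wide tongue runs rearward to an upright black push post. Slides only along its own x axis (level), +x into the hood. Origin: on the rail's axis at table height, under the middle of the plate. No spring: it stays where it is left. Way to end stop: 75 to 165 mm
- post_top (a point): centre of the top of the push post, 98 mm above the table, 140 mm behind the carriage's origin. The post is 14 mm thick along the carriage's x, 34 mm wide across it, and stands free from 38 to 98 mm height. At the end stop it is still outside, 55 to 85 mm before the hood's slotted front
- nose (a point): middle of the carriage plate's front edge, 60 mm ahead of its origin, 34 mm above the table; it meets the end stop. The carriage starts stuck on dried residue under it, over the first 20 to 55 mm of its way: there it takes a push of about 9 to 16 N, which is not the end stop; then it breaks free and runs with about 3 N, which also holds it against the sprung end stop when let go
- hood: gel viewer, fixed: white box 220 (x) x 210 (y) x 150 mm high, black slotted front at -x, black camera barrel on the roof (84 mm across, to 225 mm height, 45 mm to +x). Origin: centre of its footprint; axes as the carriage's. The end stop, a rubber buffer out of sight inside, is at an unmarked depth: feel for it. It yields 1 mm per 1.5 N, up to 13 mm, then is solid; over 20 N is ramming
- shutter (a joint): press travel of the exposure button on the hood's roof, 0 released to 0.006 m fully down; sprung, 1.5 N to start it and 5 N fully down; it returns by itself
- shutter_top (a point): centre of the top of the exposure button, a black round cap 26 mm across, 22 mm above the roof, 172 mm above the table, near the slotted front; presses straight down
- beaker: steel beaker, 80 mm across, 105 mm high, beside the rail; origin centre of its foot; leave alone
- tiprack: blue block with holes, 85 x 70 x 45 mm, beside the rail; origin centre of its underside; leave alone
- amber: amber bottle, 48 mm across, 85 mm high, beside the rail; origin centre of its foot; leave alone
- comb: white gel comb lying flat, 90 x 24 x 12 mm; origin under the back bar; leave alone
- tuberack: white rack 100 x 200 mm with capped tubes, 124 mm high; origin centre of its underside; leave alone

How it is judged:
By the outcome, as a careful person would: the job done as asked, in the order asked, and still so for the second after the job is handed in, with the robot touching nothing.
It also fails if it takes over 64 s, if anything falls off the work surface, if the arm or the gripper's body presses on something with over 40 N, if the wrist force passes 120 N, or if a joint passes its speed limit or range.

ROBOT

A 7-joint arm with a two-finger parallel gripper is mounted at the origin on the work surface. World frame = base frame: x ahead of the robot, y to its left, z up, the work surface at z = 0. Lengths are in m, angles in rad, forces in N, time in s.
With the tool pointing down it reaches from about 0.4 to 0.85 m from the base axis. Payload 10.4 kg.
Tool frame: the origin (TCP) lies on the mounting face of the last link; the fingertips stand 173 mm ahead of it and the grasp point (between the pads) lies 155 mm ahead of it; z points along the fingers, y is the line along which they close (so a half turn about z gives the same grasp; the last joint's range is limited). The gripper opens to 85 mm and grips with 20 to 120 N. Pads are 22 mm wide; open, the fingers measure 114 mm over their backs; the gripper's body (76 mm by 85 mm) begins 54 mm behind the grasp point. The pads swing forward as they close: fully open they stand 13 mm farther back than shut.
Start: joints at [-1.291, 0.332, -0.065, 1.46, 0.022, 1.35, -0.088], TCP at [0.186, 0.597, 0.405] pointing down, gripper open.
Joint ranges: [-2.6, 2.6], [-0.5, 2.12], [-1.47, 1.34], [0.16, 2.42], [-1.27, 4.41], [0.06, 2.06], [-2.6, 2.6]. Speed limits (rad/s): [2.22, 2.22, 2.79, 2.79, 3.14, 3.14, 3.14].

INTERFACE

Orientations are given as a 3x3 rotation matrix whose columns are the frame's x, y, z axes.
In Python, from workcell import status, eyes, ctrl gives the robot as it stands.
- The arm moves only by the shell command python3 -m creep 'ROWS' [FORCE]. ROWS is JSON, a list of rows, each an object with "fingers": the closure in counts, from 0 (fully open) to 255 (shut); "slide": the shift along the tool's x, y, z in m, a list of three; "twist": the turn about the tool's z in degrees. In form: [{"fingers": fingers, "slide": [x, y, z], "twist": twist}, ...]. A call has 1 to 10 rows; each row is the pose to reach, as a shift and turn from the pose commanded when the call began, along the tool's axes at that moment; what a row does not reach only later rows make up. A row lasts 1/12 s, in which the tool goes at most 41.7 mm and 7.16 degrees, less where a joint would pass 70% of its speed; a pose out of reach is approached as far as the arm can. A call with a gripper value outside its range is refused whole. The fingers move at their own pace and stop on an object; FORCE is the grip in N (left out, the last holds). Time passes only in rows, so rows that repeat a pose let the fingers close. It gives the time, the measured TCP pose, the force, the opening and the grip force at its end, in the units of the state.
- status.get_state(): the state, without advancing time (a new reading comes with each control period).
- eyes.camera(name): name is "scene" or "top" or "wrist"; returns the picture (384x512x3 uint8, red, green, blue); there is no depth.
- eyes.camera_model(name): a dict with "K" (3x3 intrinsics, pixels), "k1" (the pictures are not rectified: a ray, as slopes to the right and down, at radius r is drawn at 1 + k1 r^2 times it, then the intrinsics apply), "extrinsics" (4x4, takes a point from camera to world coordinates). Camera axes: x right, y down, z forward; pixel columns grow to the right and rows downward; lengths in m; the calibration is good to about 2 mm. A picture is of the moment at which its call begins: read the wrist's pose just before it. camera_model takes no time and is no camera call; for the wrist camera it gives the pose at the moment of the call.
- ctrl.close_job(): hands the job in; it is judged then, once.
The state is a dict: "t": time; "joints": joint angles; "joint_velocities": joint speeds; "joint_efforts": joint torques, N m; "position": TCP position; "tcp_rot": TCP orientation; "force": force on the tool from outside, world axes, zero at the start; "wrist_torque": the same for the moment, N m; "opening": finger opening in m; "grasp_force": force on a finger pad.
Only numpy, scipy, OpenCV 4.12 (cv2) and the standard library are available. Lean on these libraries where they do the work, as an engineer would, in place of code of your own. Each camera call takes 0.05 s, during which the arm holds its last target. There are 200 camera calls.

## Working session

There is one attempt and no reset: what is moved stays moved. The work goes in short steps, Python scripts to look and compute and a shell command to move; the robot and the scene stay as the last step left them, time stands still between calls to the robot, and variables do not carry over. Pictures are saved under pics/ and viewed, at most 10 in all, crops included, and the job is handed in when it is done.

```bash
mkdir -p pics
cat > h.py <<'E'
import numpy as np,cv2
from workcell import status,eyes,ctrl
def snap(n,f):
    m=eyes.camera_model(n); im=eyes.camera(n); cv2.imwrite('pics/'+f,im[:,:,::-1]); np.save('pics/'+f+'.npy',m,allow_pickle=True); return im,m
def ray(m,u,v):
    K=np.array(m['K']);k=m['k1'];E=np.array(m['extrinsics'])
    d=np.array([(u-K[0,2])/K[0,0],(v-K[1,2])/K[1,1]]);p=d.copy()
    for _ in range(20): p=d/(1+k*(p@p))
    return E[:3,3],E[:3,:3]@np.array([p[0],p[1],1])
def onz(m,u,v,z):
    o,d=ray(m,u,v);return o+d*(z-o[2])/d[2]
E
python3 - <<'E'
from h import *
a,m=snap('top','t0.png');b,m2=snap('scene','s0.png')
s=status.get_state();print(s['t'],s['position'],np.round(s['tcp_rot'],3),s['force'])
print(np.round(m['extrinsics'],3),np.round(m2['extrinsics'],3))
E
```

```text
0.1 [0.18634697 0.59645017 0.40400341] [[-0.955  0.298 -0.   ]
 [ 0.298  0.954 -0.001]
 [-0.    -0.001 -1.   ]] [ 0.00158038 -0.6479019  -0.79216304]
[[ 0.02  -0.987  0.161  0.391]
 [-1.    -0.023 -0.014 -0.114]
 [ 0.017 -0.161 -0.987  1.167]
 [ 0.     0.     0.     1.   ]] [[-0.747  0.478 -0.462  1.036]
 [ 0.665  0.529 -0.528  0.406]
 [-0.008 -0.702 -0.712  0.815]
 [ 0.     0.     0.     1.   ]]
```

View pics/t0.png

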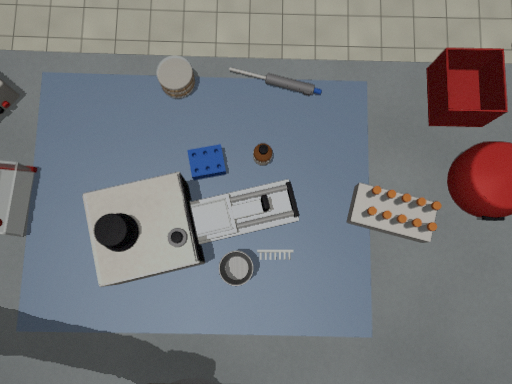

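View pics/s0.png

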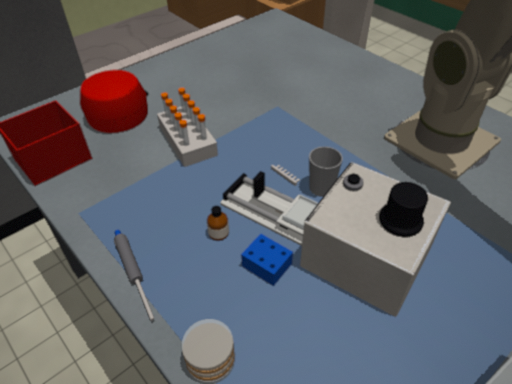

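Top view: post near (265,203), shutter (178,237), barrel (115,231), beaker (237,267), tuberack (395,212). Scene view: post (259,184), shutter (353,181). I'll enlarge crops to refine these.

Run:
```python
from h import *
a=cv2.imread('pics/t0.png')[140:300,75:305];b=cv2.imread('pics/s0.png')[140:260,205:385]
a=cv2.resize(a,None,fx=3,fy=3,interpolation=2);b=cv2.resize(b,None,fx=4,fy=4,interpolation=2)
cv2.imwrite('pics/c1.png',a);cv2.imwrite('pics/c2.png',b)
```

```text
(no output)
```

View pics/c1.png

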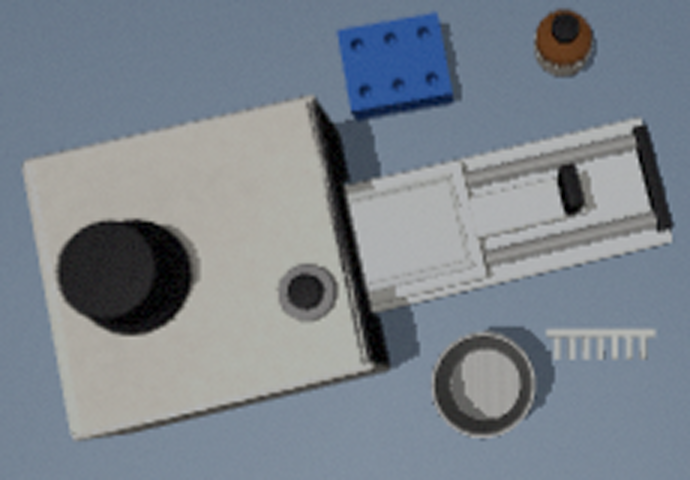

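View pics/c2.png

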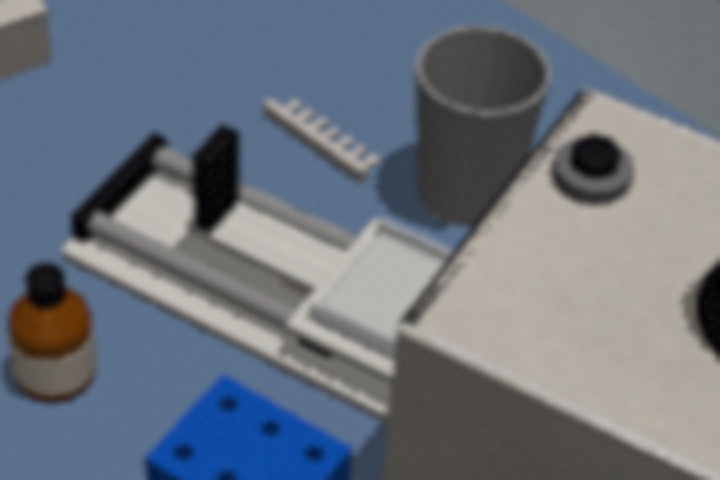

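Post top at top-view (264.3,202.7), scene (259,175); button top at (176.7,237.3) / (354.2,178).

Run:
```python
from h import *
mt=np.load('pics/t0.png.npy',allow_pickle=True).item();ms=np.load('pics/s0.png.npy',allow_pickle=True).item()
T=lambda u,v,z:onz(mt,75+u/3,140+v/3,z); S=lambda u,v,z:onz(ms,205+u/4,140+v/4,z)
def tri(a,b):
    o,d=ray(mt,75+a[0]/3,140+a[1]/3);p,e=ray(ms,205+b[0]/4,140+b[1]/4)
    t=np.linalg.lstsq(np.c_[d,-e],p-o,rcond=None)[0];return o+d*t[0],p+e*t[1]
print('post',T(569,189,.098),S(217,140,.098),tri((569,189),(217,140)))
print('but',T(305,292,.172),S(597,152,.172))
c=[T(*q,.15) for q in[(310,97),(24,162),(75,438),(366,365)]];c=np.array(c)[:,:2];print(c,c.mean(0))
ang=lambda v:np.degrees(np.arctan2(v[1],v[0]))
print(ang(c[1]-c[0]),ang(c[2]-c[3]),ang(c[0]-c[3])+0,np.linalg.norm(np.diff(c,axis=0),axis=1))
r=[T(*q,.0)[:2] for q in[(640,121),(345,185),(672,240),(375,310)]];print(r,ang(r[1]-r[0]),ang(r[3]-r[2]))
for n,q,z in[('beaker',(483,385),.105),('amber',(566,28),.085),('rack',(390,60),.045)]:print(n,T(*q,z))
s=status.get_state();print(ang(s['tcp_rot'][:2,0] if 0 else np.array(s['tcp_rot'])[:2,0]))
```

```text
post [ 0.54120209 -0.15830503  0.098     ] [ 0.54405629 -0.15885089  0.098     ] (array([ 0.54145988, -0.15838059,  0.09616149]), array([ 0.54298858, -0.16007483,  0.09644546]))
but [0.45233882 0.03229151 0.172     ] [0.45666218 0.03646908 0.172     ]
[[ 0.5989849   0.03860549]
 [ 0.54506811  0.24583978]
 [ 0.34674796  0.19381199]
 [ 0.40190013 -0.01099863]] [0.47317527 0.11681466]
104.58350762374724 105.07131730931901 14.127299442525672 [0.2141333  0.20503115 0.21210646]
[array([ 0.61529987, -0.22243479]), array([0.55411441, 0.02809041]), array([ 0.51328756, -0.25034022]), array([ 0.44905796, -0.00142093])] 103.72460659359562 104.46864668436014
beaker [ 0.38916363 -0.09528627  0.105     ]
amber [ 0.67376084 -0.154351    0.085     ]
rack [ 0.65329865 -0.01024467  0.045     ]
162.64986988602934
```

```bash
cat >> h.py <<'E'
D=np.array([np.cos(np.radians(104.5)),np.sin(np.radians(104.5)),0])
def go(p):
    s=status.get_state();R=np.array(s['tcp_rot']);d=np.array(p)-s['position']
    a=np.degrees(np.arctan2(R[1,0],R[0,0]))
    print('t',round(s['t'],2),'pos',np.round(s['position'],4),'F',np.round(s['force'],2),'slide',np.round(R.T@d,4),'twist',round((a-104.5+180)%360-180,2))
E
python3 -m creep '[{"fingers":255,"slide":[-0.03,-0.03,-0.05],"twist":6},{"fingers":255,"slide":[-0.589,-0.6525,-0.05],"twist":58},{"fingers":255,"slide":[-0.589,-0.6525,-0.05],"twist":58},{"fingers":255,"slide":[-0.589,-0.6525,-0.05],"twist":58},{"fingers":255,"slide":[-0.589,-0.6525,-0.05],"twist":58},{"fingers":255,"slide":[-0.589,-0.6525,-0.05],"twist":58},{"fingers":255,"slide":[-0.589,-0.6525,-0.05],"twist":58},{"fingers":255,"slide":[-0.589,-0.6525,-0.05],"twist":58},{"fingers":255,"slide":[-0.589,-0.6525,-0.05],"twist":58},{"fingers":255,"slide":[-0.589,-0.6525,-0.05],"twist":58}]' 40
python3 -c "
from h import *
go([0.5538,-0.2021,0.44])"
```

```text
t: 0.93
position: [0.3554, 0.2297, 0.4444]
tcp_rot: [[-0.25, 0.968, -0.0], [0.968, 0.25, 0.0], [0.0, -0.0, -1.0]]
force: [1.2, -0.4, 0.5]
opening: -0.0001
grasp_force: 0.0
t 0.93 pos [0.3554 0.2297 0.4444] F [ 1.16 -0.42  0.46] slide [-0.4677  0.084   0.0042] twist -0.01
```

```bash
for i in 1; do python3 -m creep '[{"fingers":255,"slide":[-0.468,0.084,0.005],"twist":0},{"fingers":255,"slide":[-0.468,0.084,0.005],"twist":0},{"fingers":255,"slide":[-0.468,0.084,0.005],"twist":0},{"fingers":255,"slide":[-0.468,0.084,0.005],"twist":0},{"fingers":255,"slide":[-0.468,0.084,0.005],"twist":0},{"fingers":255,"slide":[-0.468,0.084,0.005],"twist":0},{"fingers":255,"slide":[-0.468,0.084,0.005],"twist":0},{"fingers":255,"slide":[-0.468,0.084,0.005],"twist":0},{"fingers":255,"slide":[-0.468,0.084,0.005],"twist":0},{"fingers":255,"slide":[-0.468,0.084,0.005],"twist":0}]'; done
python3 -c "
from h import *
go([0.5538,-0.2021,0.38])"
```

```text
t: 1.77
position: [0.5304, -0.1481, 0.4403]
tcp_rot: [[-0.254, 0.967, 0.001], [0.967, 0.254, 0.0], [-0.0, 0.001, -1.0]]
force: [0.9, 0.6, 0.3]
opening: 0.0002
grasp_force: 0.0
t 1.77 pos [ 0.5304 -0.1481  0.4403] F [0.94 0.58 0.29] slide [-0.0582  0.0089  0.0603] twist 0.21
```

```bash
python3 -m creep '[{"fingers":255,"slide":[-0.030,0.005,0.0],"twist":0},{"fingers":255,"slide":[-0.055,0.008,0.03],"twist":0},{"fingers":255,"slide":[-0.055,0.008,0.06],"twist":0},{"fingers":255,"slide":[-0.055,0.008,0.06],"twist":0},{"fingers":255,"slide":[-0.055,0.008,0.06],"twist":0}]'
python3 - <<'E'
from h import *
a,m=snap('wrist','w0.png');go([0.5538,-0.2021,0.238])
cv2.imwrite('pics/w0b.png',cv2.resize(a[:,:,::-1],(768,576)))
K=np.array(m['K']);E=np.array(m['extrinsics'])
def proj(p):
    c=E[:3,:3].T@(np.array(p)-E[:3,3]);x=c[:2]/c[2];x=x*(1+m['k1']*(x@x));return K[0,0]*x[0]+K[0,2],K[1,1]*x[1]+K[1,2]
print('post pred',proj([.5425,-.1585,.098]),'button',proj([.454,.034,.172]),E[:3,3])
E
```

```text
t: 2.18
position: [0.5514, -0.197, 0.3792]
tcp_rot: [[-0.253, 0.968, -0.004], [0.968, 0.253, 0.0], [0.001, -0.003, -1.0]]
force: [0.3, -0.2, 0.6]
opening: 0.0
grasp_force: 0.0
t 2.23 pos [ 0.5519 -0.1968  0.3808] F [-0.82 -0.2   0.96] slide [-0.0057  0.0006  0.1428] twist 0.19
post pred (np.float64(257.2671967593765), np.float64(146.2501302595814)) button (np.float64(151.08656304788332), np.float64(-434.7459724688223)) [ 0.52965434 -0.11478905  0.34891244]
```

View pics/w0b.png

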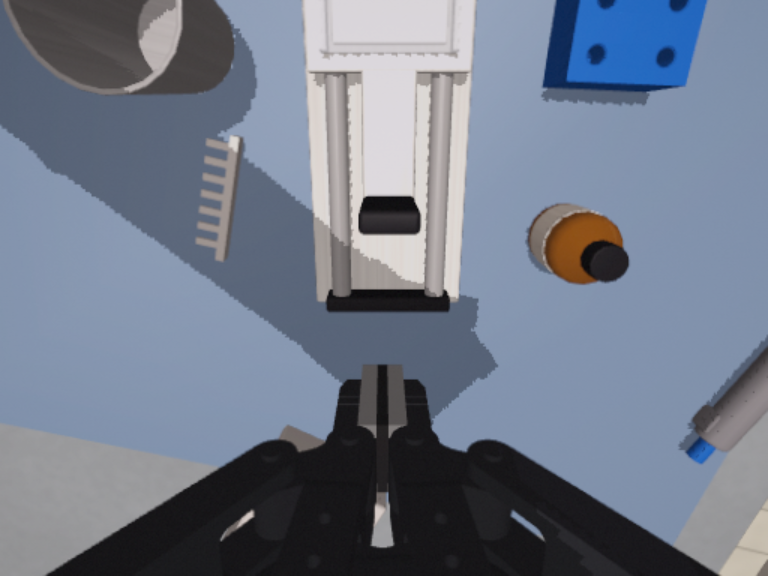

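The post top shows at (389,221) in the enlarged wrist view, within ~2 mm of prediction and centred on the fingers, so I descend behind it.

```bash
python3 -m creep '[{"fingers":255,"slide":[-0.006,0.002,0.035],"twist":0},{"fingers":255,"slide":[-0.006,0.002,0.07],"twist":0},{"fingers":255,"slide":[-0.006,0.002,0.10],"twist":0},{"fingers":255,"slide":[-0.006,0.002,0.12],"twist":0},{"fingers":255,"slide":[-0.006,0.002,0.133],"twist":0},{"fingers":255,"slide":[-0.006,0.002,0.133],"twist":0},{"fingers":255,"slide":[-0.006,0.002,0.133],"twist":0}]'
python3 -c "
from h import *
go([0.5435-0.25*-.02,-0.158-.968*.02,0.248])"
```

```text
t: 2.82
position: [0.5559, -0.2023, 0.2487]
tcp_rot: [[-0.254, 0.967, 0.002], [0.967, 0.254, 0.0], [-0.0, 0.002, -1.0]]
force: [0.3, -0.1, -0.7]
opening: -0.0001
grasp_force: 0.0
t 2.82 pos [ 0.5559 -0.2023  0.2487] F [ 0.29 -0.14 -0.75] slide [ 0.026  -0.0008  0.0007] twist 0.21
```

```bash
python3 -m creep '[{"fingers":255,"slide":[0.004,0,0],"twist":0.2},{"fingers":255,"slide":[0.008,0,0],"twist":0.2},{"fingers":255,"slide":[0.012,0,0],"twist":0.2},{"fingers":255,"slide":[0.015,0,0],"twist":0.2},{"fingers":255,"slide":[0.018,0,0],"twist":0.2},{"fingers":255,"slide":[0.020,0,0],"twist":0.2},{"fingers":255,"slide":[0.021,0,0],"twist":0.2},{"fingers":255,"slide":[0.022,0,0],"twist":0.2}]'
python3 -m creep '[{"fingers":255,"slide":[0.001,0,0],"twist":0},{"fingers":255,"slide":[0.002,0,0],"twist":0},{"fingers":255,"slide":[0.003,0,0],"twist":0},{"fingers":255,"slide":[0.004,0,0],"twist":0}]'
```

```text
t: 3.48
position: [0.5496, -0.1813, 0.2471]
tcp_rot: [[-0.25, 0.968, 0.0], [0.968, 0.25, 0.0], [0.0, 0.0, -1.0]]
force: [0.1, 0.2, -0.5]
opening: -0.0002
grasp_force: 0.0
t: 3.82
position: [0.5486, -0.1776, 0.2471]
tcp_rot: [[-0.249, 0.968, -0.0], [0.968, 0.249, -0.0], [0.0, -0.0, -1.0]]
force: [-0.4, -0.5, 0.7]
opening: -0.0005
grasp_force: 1.2
```

```bash
for i in 1; do python3 -m creep '[{"fingers":255,"slide":[0.001,0,0],"twist":0},{"fingers":255,"slide":[0.002,0,0],"twist":0},{"fingers":255,"slide":[0.003,0,0],"twist":0},{"fingers":255,"slide":[0.004,0,0],"twist":0},{"fingers":255,"slide":[0.005,0,0],"twist":0},{"fingers":255,"slide":[0.006,0,0],"twist":0}]'; done
```

```text
t: 4.32
position: [0.5473, -0.1741, 0.2474]
tcp_rot: [[-0.247, 0.969, 0.003], [0.969, 0.247, -0.005], [-0.005, 0.002, -1.0]]
force: [6.8, -12.0, -8.4]
opening: -0.0002
grasp_force: 7.1
```

```bash
python3 -m creep '[{"fingers":255,"slide":[0.001,0,0],"twist":0},{"fingers":255,"slide":[0.002,0,0],"twist":0},{"fingers":255,"slide":[0.003,0,0],"twist":0},{"fingers":255,"slide":[0.004,0,0],"twist":0},{"fingers":255,"slide":[0.005,0,0],"twist":0},{"fingers":255,"slide":[0.006,0,0],"twist":0}]'
```

```text
t: 4.82
position: [0.5458, -0.1683, 0.2473]
tcp_rot: [[-0.247, 0.969, 0.003], [0.969, 0.247, -0.005], [-0.005, 0.002, -1.0]]
force: [6.6, -11.6, -8.3]
opening: 0.0003
grasp_force: 6.3
```

```bash
python3 -m creep '[{"fingers":255,"slide":[0.001,0,0],"twist":0},{"fingers":255,"slide":[0.002,0,0],"twist":0},{"fingers":255,"slide":[0.003,0,0],"twist":0},{"fingers":255,"slide":[0.004,0,0],"twist":0},{"fingers":255,"slide":[0.005,0,0],"twist":0},{"fingers":255,"slide":[0.006,0,0],"twist":0},{"fingers":255,"slide":[0.007,0,0],"twist":0},{"fingers":255,"slide":[0.008,0,0],"twist":0}]'
```

```text
t: 5.48
position: [0.5438, -0.1607, 0.2474]
tcp_rot: [[-0.247, 0.969, 0.003], [0.969, 0.247, -0.005], [-0.005, 0.002, -1.0]]
force: [7.1, -12.2, -8.1]
opening: -0.0002
grasp_force: 6.6
```

```bash
python3 -m creep '[{"fingers":255,"slide":[0.001,0,0],"twist":0},{"fingers":255,"slide":[0.002,0,0],"twist":0},{"fingers":255,"slide":[0.003,0,0],"twist":0},{"fingers":255,"slide":[0.004,0,0],"twist":0},{"fingers":255,"slide":[0.005,0,0],"twist":0},{"fingers":255,"slide":[0.006,0,0],"twist":0},{"fingers":255,"slide":[0.007,0,0],"twist":0},{"fingers":255,"slide":[0.008,0,0],"twist":0}]'
```

```text
t: 6.15
position: [0.5416, -0.151, 0.2472]
tcp_rot: [[-0.249, 0.969, 0.0], [0.969, 0.249, -0.001], [-0.001, 0.0, -1.0]]
force: [0.4, -4.2, -0.4]
opening: 0.0001
grasp_force: 2.0
```

```bash
python3 -m creep '[{"fingers":255,"slide":[0.001,0,0],"twist":0},{"fingers":255,"slide":[0.002,0,0],"twist":0},{"fingers":255,"slide":[0.003,0,0],"twist":0},{"fingers":255,"slide":[0.004,0,0],"twist":0},{"fingers":255,"slide":[0.005,0,0],"twist":0},{"fingers":255,"slide":[0.006,0,0],"twist":0},{"fingers":255,"slide":[0.007,0,0],"twist":0},{"fingers":255,"slide":[0.008,0,0],"twist":0}]'
```

```text
t: 6.82
position: [0.5395, -0.1426, 0.247]
tcp_rot: [[-0.25, 0.968, -0.0], [0.968, 0.25, 0.0], [0.0, -0.0, -1.0]]
force: [-1.2, -3.7, 0.3]
opening: 0.0
grasp_force: 1.5
```

Broken free (force fell to ~3.5 N). Running on gently.

```bash
python3 -m creep '[{"fingers":255,"slide":[0.001,0,0],"twist":0},{"fingers":255,"slide":[0.002,0,0],"twist":0},{"fingers":255,"slide":[0.003,0,0],"twist":0},{"fingers":255,"slide":[0.004,0,0],"twist":0},{"fingers":255,"slide":[0.005,0,0],"twist":0},{"fingers":255,"slide":[0.006,0,0],"twist":0},{"fingers":255,"slide":[0.007,0,0],"twist":0},{"fingers":255,"slide":[0.008,0,0],"twist":0},{"fingers":255,"slide":[0.009,0,0],"twist":0},{"fingers":255,"slide":[0.010,0,0],"twist":0}]'
```

```text
t: 7.65
position: [0.5371, -0.1329, 0.2471]
tcp_rot: [[-0.25, 0.968, -0.0], [0.968, 0.25, 0.0], [0.0, -0.0, -1.0]]
force: [-2.4, -3.8, -0.1]
opening: -0.0001
grasp_force: 1.5
```

```bash
python3 -m creep '[{"fingers":255,"slide":[0.001,0,0],"twist":0},{"fingers":255,"slide":[0.002,0,0],"twist":0},{"fingers":255,"slide":[0.003,0,0],"twist":0},{"fingers":255,"slide":[0.004,0,0],"twist":0},{"fingers":255,"slide":[0.005,0,0],"twist":0},{"fingers":255,"slide":[0.006,0,0],"twist":0},{"fingers":255,"slide":[0.007,0,0],"twist":0},{"fingers":255,"slide":[0.008,0,0],"twist":0},{"fingers":255,"slide":[0.009,0,0],"twist":0},{"fingers":255,"slide":[0.010,0,0],"twist":0}]'
```

```text
t: 8.48
position: [0.5346, -0.1232, 0.2471]
tcp_rot: [[-0.25, 0.968, -0.0], [0.968, 0.25, 0.0], [0.0, -0.0, -1.0]]
force: [-1.5, -3.1, -0.1]
opening: -0.0006
grasp_force: 1.5
```

```bash
python3 -m creep '[{"fingers":255,"slide":[0.001,0,0],"twist":0},{"fingers":255,"slide":[0.002,0,0],"twist":0},{"fingers":255,"slide":[0.003,0,0],"twist":0},{"fingers":255,"slide":[0.004,0,0],"twist":0},{"fingers":255,"slide":[0.005,0,0],"twist":0},{"fingers":255,"slide":[0.006,0,0],"twist":0},{"fingers":255,"slide":[0.007,0,0],"twist":0},{"fingers":255,"slide":[0.008,0,0],"twist":0},{"fingers":255,"slide":[0.009,0,0],"twist":0},{"fingers":255,"slide":[0.010,0,0],"twist":0}]'
```

```text
t: 9.32
position: [0.5321, -0.1135, 0.2471]
tcp_rot: [[-0.25, 0.968, 0.0], [0.968, 0.25, 0.0], [0.0, 0.0, -1.0]]
force: [-1.3, -3.0, -0.6]
opening: -0.0001
grasp_force: 1.5
```

```bash
python3 -m creep '[{"fingers":255,"slide":[0.001,0,0],"twist":0},{"fingers":255,"slide":[0.002,0,0],"twist":0},{"fingers":255,"slide":[0.003,0,0],"twist":0},{"fingers":255,"slide":[0.004,0,0],"twist":0},{"fingers":255,"slide":[0.005,0,0],"twist":0},{"fingers":255,"slide":[0.006,0,0],"twist":0},{"fingers":255,"slide":[0.007,0,0],"twist":0},{"fingers":255,"slide":[0.008,0,0],"twist":0}]'
```

```text
t: 9.98
position: [0.5301, -0.1058, 0.2471]
tcp_rot: [[-0.25, 0.968, -0.0], [0.968, 0.25, 0.0], [0.0, 0.0, -1.0]]
force: [-1.6, -3.1, -0.8]
opening: -0.0002
grasp_force: 1.5
```

```bash
python3 -m creep '[{"fingers":255,"slide":[0.001,0,0],"twist":0},{"fingers":255,"slide":[0.002,0,0],"twist":0},{"fingers":255,"slide":[0.003,0,0],"twist":0},{"fingers":255,"slide":[0.004,0,0],"twist":0},{"fingers":255,"slide":[0.005,0,0],"twist":0}]'
```

```text
t: 10.4
position: [0.5289, -0.1009, 0.2471]
tcp_rot: [[-0.25, 0.968, -0.0], [0.968, 0.25, 0.0], [0.0, 0.0, -1.0]]
force: [-1.9, -3.4, -1.4]
opening: 0.0001
grasp_force: 1.5
```

```bash
python3 -m creep '[{"fingers":255,"slide":[0.001,0,0],"twist":0},{"fingers":255,"slide":[0.002,0,0],"twist":0},{"fingers":255,"slide":[0.003,0,0],"twist":0},{"fingers":255,"slide":[0.004,0,0],"twist":0},{"fingers":255,"slide":[0.005,0,0],"twist":0}]'
```

```text
t: 10.82
position: [0.5276, -0.0961, 0.2471]
tcp_rot: [[-0.25, 0.968, 0.0], [0.968, 0.25, 0.0], [0.0, 0.0, -1.0]]
force: [-1.2, -3.1, -0.9]
opening: 0.0001
grasp_force: 1.5
```

```bash
python3 -m creep '[{"fingers":255,"slide":[0.001,0,0],"twist":0},{"fingers":255,"slide":[0.002,0,0],"twist":0},{"fingers":255,"slide":[0.003,0,0],"twist":0},{"fingers":255,"slide":[0.004,0,0],"twist":0},{"fingers":255,"slide":[0.005,0,0],"twist":0}]'
```

```text
t: 11.23
position: [0.5264, -0.0913, 0.2471]
tcp_rot: [[-0.25, 0.968, 0.0], [0.968, 0.25, 0.0], [0.0, 0.0, -1.0]]
force: [-1.3, -3.9, -0.2]
opening: 0.0003
grasp_force: 1.5
```

```bash
python3 -m creep '[{"fingers":255,"slide":[0.001,0,0],"twist":0},{"fingers":255,"slide":[0.002,0,0],"twist":0},{"fingers":255,"slide":[0.003,0,0],"twist":0},{"fingers":255,"slide":[0.004,0,0],"twist":0},{"fingers":255,"slide":[0.005,0,0],"twist":0}]'
```

```text
t: 11.65
position: [0.5251, -0.0867, 0.2471]
tcp_rot: [[-0.249, 0.968, 0.0], [0.968, 0.249, -0.0], [-0.0, 0.0, -1.0]]
force: [-0.3, -4.8, -1.4]
opening: 0.0003
grasp_force: 2.6
```

```bash
python3 -m creep '[{"fingers":255,"slide":[0.001,0,0],"twist":0},{"fingers":255,"slide":[0.002,0,0],"twist":0},{"fingers":255,"slide":[0.003,0,0],"twist":0},{"fingers":255,"slide":[0.003,0,0],"twist":0}]'
```

```text
t: 11.98
position: [0.5244, -0.0843, 0.2472]
tcp_rot: [[-0.249, 0.969, 0.001], [0.969, 0.249, -0.001], [-0.001, 0.0, -1.0]]
force: [1.2, -7.0, -2.0]
opening: -0.0001
grasp_force: 3.5
```

```bash
python3 -m creep '[{"fingers":255,"slide":[0.001,0,0],"twist":0},{"fingers":255,"slide":[0.002,0,0],"twist":0},{"fingers":255,"slide":[0.002,0,0],"twist":0}]'
```

```text
t: 12.23
position: [0.524, -0.0827, 0.2472]
tcp_rot: [[-0.249, 0.969, 0.001], [0.969, 0.249, -0.002], [-0.002, 0.001, -1.0]]
force: [1.2, -9.3, -4.1]
opening: -0.0
grasp_force: 4.5
```

Stop found at ~1.5 N/mm. Back off gently and rise.

```bash
python3 -m creep '[{"fingers":255,"slide":[-0.001,0,0],"twist":0},{"fingers":255,"slide":[-0.002,0,0],"twist":0},{"fingers":255,"slide":[-0.003,0,0],"twist":0},{"fingers":255,"slide":[-0.004,0,0],"twist":0},{"fingers":255,"slide":[-0.006,0,0],"twist":0},{"fingers":255,"slide":[-0.009,0,0],"twist":0},{"fingers":255,"slide":[-0.015,0,0],"twist":0},{"fingers":255,"slide":[-0.022,0,0],"twist":0},{"fingers":255,"slide":[-0.03,0,0],"twist":0},{"fingers":255,"slide":[-0.03,0,0],"twist":0}]'
python3 -m creep '[{"fingers":255,"slide":[0,0,-0.03],"twist":0},{"fingers":255,"slide":[0,0,-0.06],"twist":0},{"fingers":255,"slide":[0,0,-0.09],"twist":0},{"fingers":255,"slide":[0,0,-0.12],"twist":0},{"fingers":255,"slide":[0,0,-0.15],"twist":0},{"fingers":255,"slide":[0,0,-0.17],"twist":0},{"fingers":255,"slide":[0,0,-0.17],"twist":0}]'
python3 - <<'E'
from h import *
a,m=snap('top','t1.png');b,m=snap('wrist','w1.png')
cv2.imwrite('pics/w1b.png',np.vstack([cv2.resize(b[:,:,::-1],(512,384)),cv2.resize(a[150:280,75:305,::-1],(512,216))[:216]]))
go([.4545,.0345,.415])
E
```

```text
t: 13.07
position: [0.5315, -0.1128, 0.2473]
tcp_rot: [[-0.248, 0.969, 0.0], [0.969, 0.248, -0.001], [-0.001, 0.0, -1.0]]
force: [-0.3, -0.4, -0.0]
opening: -0.0004
grasp_force: 0.0
t: 13.65
position: [0.5321, -0.1116, 0.4213]
tcp_rot: [[-0.249, 0.969, 0.006], [0.969, 0.249, 0.001], [-0.001, 0.006, -1.0]]
force: [0.2, -0.2, 0.4]
opening: 0.0003
grasp_force: 0.0
t 13.75 pos [ 0.5314 -0.1109  0.4174] F [-0.61  0.66 -0.43] slide [ 0.16   -0.0382  0.0024] twist -0.06
```

View pics/w1b.png

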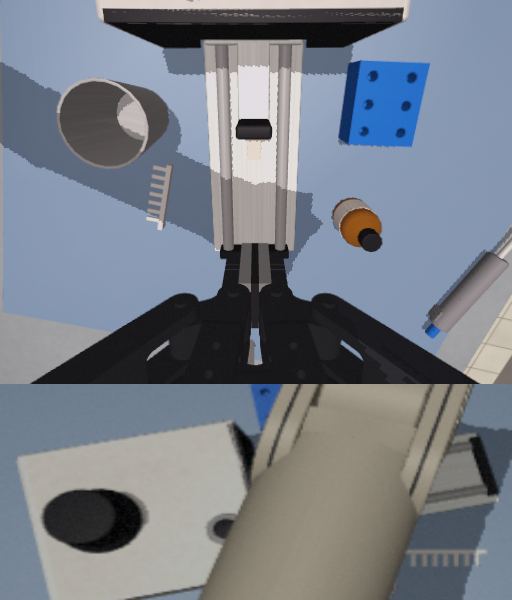

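The post is now close to the hood front (wrist view at (254,130)), and the carriage plate is inside. Next, a close look at the button.

```bash
python3 -m creep '[{"fingers":255,"slide":[0.03,-0.012,0],"twist":0},{"fingers":255,"slide":[0.06,-0.026,0],"twist":0},{"fingers":255,"slide":[0.08,-0.038,0],"twist":0},{"fingers":255,"slide":[0.08,-0.038,0],"twist":0},{"fingers":255,"slide":[0.08,-0.038,0],"twist":0}]'
python3 - <<'E'
from h import *
b,m=snap('wrist','w2.png')
go([.4545,.0345,.385])
g=cv2.cvtColor(b,cv2.COLOR_RGB2GRAY)
n,l,st,c=cv2.connectedComponentsWithStats((g<60).astype('uint8'))
for i in range(1,n):
    if st[i,4]>150: print(st[i],c[i],onz(m,*c[i],.172))
E
```

```text
t: 14.17
position: [0.4739, -0.0419, 0.4162]
tcp_rot: [[-0.252, 0.968, -0.001], [0.968, 0.252, 0.001], [0.001, -0.001, -1.0]]
force: [0.2, -0.5, 0.7]
opening: -0.0002
grasp_force: 0.0
t 14.22 pos [ 0.4744 -0.0427  0.4164] F [-0.23 -0.16  0.17] slide [0.0797 0.     0.0314] twist -0.0
[ 234   77   39   40 1073] [253.45573159  97.48369059] [0.45314475 0.03356047 0.172     ]
[ 175  138  265   75 1640] [348.85304878 160.35365854] [0.52825718 0.00976062 0.172     ]
[274 191  37  30 960] [290.89583333 205.98958333] [ 0.49902817 -0.0332649   0.172     ]
[   31   243   448   141 28265] [254.69442774 341.53741376] [ 0.50497312 -0.16144382  0.172     ]
[385 292  23  24 406] [395.88423645 303.57881773] [ 0.60691962 -0.09362256  0.172     ]
[457 305  51  51 267] [483.68539326 328.08614232] [ 0.68619826 -0.09726941  0.172     ]
```

View pics/w2.png

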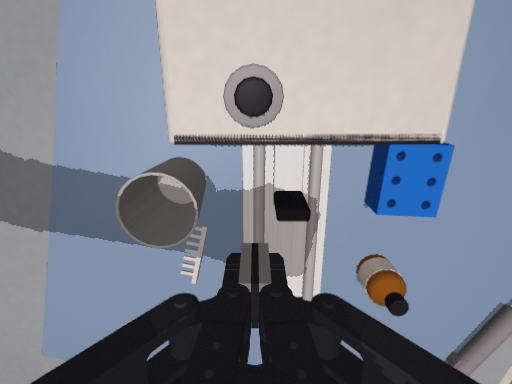

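Button at (253,97) → (0.453, 0.0335). Move over and down to ~8 mm above it.

```bash
python3 -m creep '[{"fingers":255,"slide":[0.03,0,0],"twist":0},{"fingers":255,"slide":[0.06,-0.001,0],"twist":0},{"fingers":255,"slide":[0.079,-0.001,0],"twist":0},{"fingers":255,"slide":[0.079,-0.001,0.02],"twist":0},{"fingers":255,"slide":[0.079,-0.001,0.04],"twist":0},{"fingers":255,"slide":[0.079,-0.001,0.055],"twist":0},{"fingers":255,"slide":[0.079,-0.001,0.063],"twist":0},{"fingers":255,"slide":[0.079,-0.001,0.063],"twist":0},{"fingers":255,"slide":[0.079,-0.001,0.063],"twist":0}]'
python3 -c "
from h import *
go([.4532,.0335,.345])"
```

```text
t: 14.97
position: [0.4543, 0.033, 0.3541]
tcp_rot: [[-0.248, 0.969, -0.001], [0.969, 0.248, -0.001], [-0.001, -0.001, -1.0]]
force: [0.4, -0.3, 0.1]
opening: 0.0003
grasp_force: 0.0
t 14.97 pos [0.4543 0.033  0.3541] F [ 0.4  -0.31  0.07] slide [ 0.0008 -0.0009  0.0091] twist -0.13
```

Press in small steps: 10 mm first, then check.

```bash
python3 -m creep '[{"fingers":255,"slide":[0,-0.001,0.002],"twist":0},{"fingers":255,"slide":[0,-0.001,0.004],"twist":0},{"fingers":255,"slide":[0,-0.001,0.006],"twist":0},{"fingers":255,"slide":[0,-0.001,0.008],"twist":0},{"fingers":255,"slide":[0,-0.001,0.010],"twist":0},{"fingers":255,"slide":[0,-0.001,0.012],"twist":0},{"fingers":255,"slide":[0,-0.001,0.012],"twist":0}]'
```

```text
t: 15.55
position: [0.4531, 0.0333, 0.3421]
tcp_rot: [[-0.25, 0.968, 0.0], [0.968, 0.25, 0.0], [0.0, 0.0, -1.0]]
force: [1.0, -0.3, 3.0]
opening: 0.0002
grasp_force: 1.7
```

```bash
python3 -m creep '[{"fingers":255,"slide":[0,0,0.001],"twist":0},{"fingers":255,"slide":[0,0,0.002],"twist":0},{"fingers":255,"slide":[0,0,0.003],"twist":0},{"fingers":255,"slide":[0,0,0.004],"twist":0},{"fingers":255,"slide":[0,0,0.004],"twist":0}]'
```

```text
t: 15.97
position: [0.4533, 0.0332, 0.3393]
tcp_rot: [[-0.249, 0.968, 0.0], [0.968, 0.249, 0.001], [0.001, 0.001, -1.0]]
force: [-5.9, -1.3, 18.4]
opening: 0.0002
grasp_force: 9.1
```

Button is fully down (18 N, bottomed). Take the hand away and check.

```bash
python3 -m creep '[{"fingers":255,"slide":[0,0,-0.005],"twist":0},{"fingers":255,"slide":[0,0,-0.02],"twist":0},{"fingers":255,"slide":[0,0,-0.05],"twist":0},{"fingers":255,"slide":[0,0,-0.08],"twist":0},{"fingers":255,"slide":[0,0,-0.08],"twist":0},{"fingers":255,"slide":[-0.04,0,-0.08],"twist":0},{"fingers":255,"slide":[-0.08,0,-0.08],"twist":0},{"fingers":255,"slide":[-0.08,0,-0.08],"twist":0},{"fingers":255,"slide":[-0.08,0,-0.08],"twist":0}]'
python3 - <<'E'
from h import *
b,m=snap('wrist','w3.png')
E0=np.load('pics/w2.png.npy',allow_pickle=True).item()
a=cv2.imread('pics/w2.png',0);g=cv2.cvtColor(b,cv2.COLOR_RGB2GRAY)
for im,mm in((a,E0),(g,m)):
    n,l,st,c=cv2.connectedComponentsWithStats((im<60).astype('uint8'))
    for i in range(1,n):
        if 600<st[i,4]<1600:print(c[i],st[i,4],onz(mm,*c[i],.172),onz(mm,*c[i],.09))
b,m=snap('scene','s1.png')
E
```

```text
t: 16.72
position: [0.4729, -0.0464, 0.4178]
tcp_rot: [[-0.245, 0.969, -0.0], [0.969, 0.245, -0.0], [-0.0, -0.0, -1.0]]
force: [-1.3, 1.1, 0.4]
opening: -0.0
grasp_force: 0.0
[253.30643699  97.20217588] 1103 [0.45300593 0.03370553 0.172     ] [0.45326744 0.03116157 0.09      ]
[290.8970894 205.995842 ] 962 [ 0.49903049 -0.0332694   0.172     ] [ 0.5169318 -0.0614828  0.09     ]
[256.02527806  90.8554095 ] 989 [0.45351316 0.03319216 0.172     ] [0.45412092 0.03215059 0.09      ]
[292.93614719 201.22835498] 924 [ 0.4990325  -0.03487453  0.172     ] [ 0.51697259 -0.06183375  0.09      ]
```

View pics/s1.png

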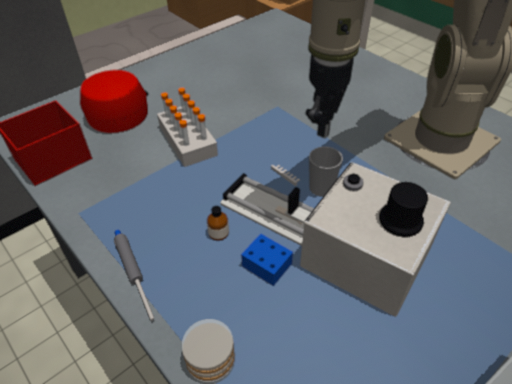

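The scene shows the post at (293,200) near the hood, the button (353,181) released, the other objects unmoved, and the hand clear.

```bash
python3 -c "
from workcell import ctrl
print(ctrl.close_job())"
```

```text
the job is handed in; nothing more can be done
None
```

The carriage broke free after about 22 mm and was run gently onto the end stop (about 9 N at most against it); the button was then pressed fully down and released, the hand withdrawn, nothing else on the bench seen to have moved, and the job handed in at about 17 s; no verdict was returned.

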